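Shut the sorter's drawers and hold its diverter flap at the balance point

TASK

The sorter's two drawers are loaded: push both fully home. Then take the diverter flap by the bar on its free edge, swing it up to its upright balance point, where it would fall neither way, and finish while still gripping it there, steady, so that a colleague can put the locking pin in. Leave the loose bottles, jar, tape, carton and screwdriver around standing or lying where they are.

Things in the scene. Friction and masses are not known exactly. Their poses are not given: they have to be found in the camera images.
- sorter: bottle sorter fixed to the table: a white box 180 mm deep (x), 300 mm wide (y), its deck 100 mm high, with two drawers side by side in its front and a metal flap hinged on its middle. Origin: centre of its underside. Its x axis points from the front (drawer side) to the back, y to its left, z up.
- flap (a joint): angle (rad) of the hinged flap about a hinge that runs along the sorter's x axis: 0 = leaf upright over its hinge, which is its balance point; positive leans to the sorter's left (+y), negative to its right. It swings freely, without any friction to speak of, and falls to a rest at +0.85 or -0.85 on one of the sides (either may be the start). It weighs 0.18 to 0.35 kg
- flap_hinge (a point): point on the hinge axis at the flap's middle, 125 mm above the table, 125 mm above the sorter's origin
- flap_bar (a point): centre of the round steel bar along the flap's free edge, by which to grip it: 12 mm diameter, 100 mm long, along the sorter's x axis, 100 mm from the hinge axis. The leaf under it is an aluminium plate 100 mm wide, 5 mm thick. Thin posts (tops 163 mm above the table) stand under the leaning leaf near its two ends; its middle is free for fingers. At rest the bar is 191 mm above the table
- drawer_left (a joint): how far the left (+y) drawer is pulled out (m): 0 = fully home, 0.085 = fully out. Slides along the sorter's x axis, stays where left, needs about 2 to 3 N to push, and meets a hard stop at 0
- drawer_left_front (a point): centre of the left (+y) drawer's flat grey front face, which is 137 mm wide and 78 mm tall, its lower edge 6 mm above the table; the point moves with the drawer and is 45 mm above the table. Push on it towards the sorter's +x to shut the drawer; shut, it is 98 mm in front of the sorter's origin and 73.5 mm to its side
- drawer_right (a joint): how far the right (-y) drawer is pulled out (m): 0 = fully home, 0.085 = fully out. Slides along the sorter's x axis, stays where left, needs about 2 to 3 N to push, and meets a hard stop at 0
- drawer_right_front (a point): centre of the right (-y) drawer's flat grey front face, which is 137 mm wide and 78 mm tall, its lower edge 6 mm above the table; the point moves with the drawer and is 45 mm above the table. Push on it towards the sorter's +x to shut the drawer; shut, it is 98 mm in front of the sorter's origin and 73.5 mm to its side
- bottle_a_mid (a point): amber glass bottle with red cap, 28 mm diameter, 62 mm tall, loose, standing on the table beside the sorter's left side: a bystander, leave it standing; this point is its centre (half-way up)
- bottle_b_mid (a point): amber glass bottle with red cap, 28 mm diameter, 62 mm tall, loose, standing on the table beside the sorter's right side: a bystander, leave it standing; this point is its centre (half-way up)
- bottle_c_mid (a point): amber glass bottle with red cap, 28 mm diameter, 62 mm tall, loose, standing on the table in front of the sorter, midway between the two drawers and 215 to 235 mm before the sorter's origin: a bystander, leave it standing; this point is its centre (half-way up)
- jar_mid (a point): small amber jar with red cap, 26 mm diameter, 45 mm tall, loose, standing on a rear corner of the sorter's deck: a bystander; this point is its centre
- tape_mid (a point): loose roll of yellow tape lying flat on the table to the sorter's right, 90 mm diameter, 40 mm tall: a bystander; this point is its centre
- driver_grip (a point): loose screwdriver lying flat on the table near the robot, on its right: a bystander; this point is on its handle
- carton_mid (a point): loose yellow carton, 120 x 75 x 45 mm, lying on the table near the robot, on its left: a bystander; this point is its centre

How it is judged:
By the outcome, as a careful person would: the job done as asked, in the order asked, and still so for the second after the job is handed in, while the arm keeps its last pose, push and grip.
It also fails if it takes over 64 s, if anything falls off the work surface, if the arm or the gripper's body presses on something with over 40 N, if the wrist force passes 120 N, or if a joint passes its speed limit or range.

ROBOT

A 6-joint arm with a two-finger parallel gripper is mounted at the origin on the work surface. World frame = base frame: x ahead of the robot, y to its left, z up, the work surface at z = 0. Lengths are in mm, angles in rad, forces in N, time in s.
With the tool pointing down it reaches from about 300 to 775 mm from the base axis. Payload 14.6 kg.
Tool frame: the origin (TCP) lies midway between the tips of the shut fingers; the grasp point (between the pads) lies 19 mm behind it; z points along the fingers, y is the line along which they close (so a half turn about z gives the same grasp; the last joint's range is limited). The gripper opens to 85 mm and grips with 20 to 120 N. Pads are 22 mm wide; open, the fingers measure 114 mm over their backs; the gripper's body (76 mm by 85 mm) begins 54 mm behind the grasp point. The pads swing forward as they close: fully open they stand 13 mm farther back than shut.
Start: joints at [-1.229, 0.3, 1.521, -0, 1.321, -0.067], TCP at [218.622, -504.672, 231.281] pointing down, gripper open.
Joint ranges: [-3.03, 3.03], [-0.79, 2.21], [0.23, 2.52], [-1.04, 4.18], [0, 3.07], [-2.55, 2.55]. Speed limits (rad/s): [2.22, 2.22, 2.57, 3.14, 3.14, 3.14].

INTERFACE

Orientations are given as a unit quaternion [w, x, y, z].
In Python, from rig import env gives the robot as it stands.
- The arm moves only by the shell command python3 -m handwheel 'ROWS' [FORCE]. ROWS is JSON, a list of rows, each an object of numbers: "wx", "wy", "wz": the turn, a rotation vector about the world's x, y, z scaled (see below); "x", "y", "z": the shift along the world's x, y, z scaled (see below); "claw": the closure, from 0 (fully open) to 1 (shut). In form: [{"wx": .., "wy": .., "wz": .., "x": .., "y": .., "z": .., "claw": ..}, ...]. A call has 1 to 20 rows; each row shifts and turns the commanded pose from where the row before left it; what a row does not reach is not made up. The controller multiplies each number of a shift by 2 cm and each number of a turn by 5 degrees. A row lasts 1/10 s, in which the tool goes at most 50 mm and 8.59 degrees, less where a joint would pass 70% of its speed; a pose out of reach is approached as far as the arm can. A call with a number of a shift or a turn outside -1 to 1 is refused whole. A call with a gripper value outside its range is refused whole. The fingers move at their own pace and stop on an object; FORCE is the grip in N (left out, the last holds). Time passes only in rows, so rows that do not move let the fingers close. It gives the time, the measured TCP pose, the force, the opening and the grip force at its end, in the units of the state.
- env.read_state(): the state, without advancing time (a new reading comes with each control period).
- env.snapshot(name): name is "scene" or "top" or "wrist"; returns (picture, depth): 384x512x3 uint8, blue, green, red; 384x512 float32, mm along the optical axis (not along the pixel's ray), 0 where there is no reading.
- env.calibration(name): a dict with "vertical_fov" (degrees; the focal length in pixels is half the picture's height over the tangent of half this angle, whatever the lens; pixels are square), "cx", "cy" (the principal point, pixels), "k1" (the pictures are not rectified: a ray, as slopes to the right and down, at radius r is drawn at 1 + k1 r^2 times it, then the intrinsics apply), "world_from_camera" (4x4, takes a point from camera to world coordinates). Camera axes: x right, y down, z forward; pixel columns grow to the right and rows downward; lengths in mm; the calibration is good to about 2 mm. A picture is of the moment at which its call begins: read the wrist's pose just before it. calibration takes no time and is no camera call; for the wrist camera it gives the pose at the moment of the call.
- env.close_job(): hands the job in; it is judged then, once.
Trained networks look in the newest picture that a camera, given by its name, has taken for a name from the list of things; names that differ only in an ending like _2 or _b are one class to them, and where a whole thing is asked for, a point or a joint stands for the part that bears it (a point fixed in the world has none). Each returns a list of dicts, best first, with "confidence" (0 to 1); they miss things now and then, are a little off and sometimes report something else, mostly with a low value. They report only what shows in the picture. A call takes as long as a camera call.
- env.boxes_of(label, camera): "box" ([left, top, right, bottom] as shares, 0 to 1, of the picture: columns of its width, rows of its height, round what is visible of it).
- env.trace(label, camera): "region" (384x512 bool, what is visible of it) and "box" ([left, top, right, bottom] as shares, 0 to 1, of the picture: columns of its width, rows of its height, round what is visible of it).
- env.pinpoint(label, camera): "centre" ([column, row] as shares, 0 to 1, of the picture: columns of its width, rows of its height: a listed point, or the origin of a listed thing).
The state is a dict: "time_s": time; "joints": joint angles; "joint_vel": joint speeds; "effort": joint torques, N m; "tcp_pos": TCP position; "tool_rot": TCP orientation; "ft_force": force on the tool from outside, world axes, zero at the start; "moment": the same for the moment, N m; "opening": opening from 0.0 (shut) to 1.0 (fully open); "finger_force": force on a finger pad.
Only numpy, scipy, OpenCV 4.12 (cv2) and the standard library are available. Lean on these libraries where they do the work, as an engineer would, in place of code of your own. Each camera call takes 0.05 s, during which the arm holds its last target. There are 200 camera calls.

## Working session

There is one attempt and no reset: what is moved stays moved. The work goes in short steps, Python scripts to look and compute and a shell command to move; the robot and the scene stay as the last step left them, time stands still between calls to the robot, and variables do not carry over. Pictures are saved under pics/ and viewed, at most 10 in all, crops included, and the job is handed in when it is done.

```bash
mkdir -p pics; ls
cat > h.py <<'E'
import numpy as np, cv2
from rig import env
def ray(cal,u,v):
    f=192/np.tan(np.radians(cal["vertical_fov"]/2)); k=cal["k1"]
    d=np.array([(u-cal["cx"])/f,(v-cal["cy"])/f]); s=d.copy()
    for _ in range(20): s=d/(1+k*(s@s))
    return s
def at_z(cal,u,v,z):
    T=np.array(cal["world_from_camera"]); d=T[:3,:3]@np.r_[ray(cal,u,v),1]; o=T[:3,3]
    return o+d*(z-o[2])/d[2]
def at_depth(cal,u,v,dep):
    T=np.array(cal["world_from_camera"]); return T[:3,:3]@(np.r_[ray(cal,u,v),1]*dep)+T[:3,3]
E
cat > l.py <<'E'
from h import *
for cam in ("top","scene"):
    im,dep=env.snapshot(cam); cal=env.calibration(cam); cv2.imwrite(f"pics/{cam}0.png",im); np.save(f"pics/{cam}0.npy",dep)
    for n,z in dict(sorter=0,flap_hinge=125,flap_bar=191,drawer_left_front=45,drawer_right_front=45,bottle_a_mid=31,bottle_c_mid=31,jar_mid=122,tape_mid=20,driver_grip=12,carton_mid=22).items():
        for r in env.pinpoint(n,cam)[:3]:
            u,v=r["centre"]; u*=512;v*=384
            print(cam,n,round(r["confidence"],2),int(u),int(v),at_z(cal,u,v,z).round())
print(env.read_state()["tool_rot"],env.read_state()["time_s"])
E
python3 l.py
```

```text
pics
top sorter 0.91 260 169 [616.  19.   0.]
top flap_hinge 0.98 264 159 [616.   7. 125.]
top flap_bar 0.94 285 156 [609. -52. 191.]
top drawer_left_front 0.69 325 188 [ 547. -183.   45.]
top drawer_left_front 0.55 237 211 [472.  89.  45.]
top drawer_right_front 0.67 282 213 [466. -51.  45.]
top bottle_a_mid 0.46 201 185 [556. 207.  31.]
top bottle_c_mid 0.43 261 240 [385.  14.  31.]
top jar_mid 0.43 220 144 [665. 138. 122.]
top tape_mid 0.93 343 147 [ 686. -251.   20.]
top tape_mid 0.33 283 215 [464. -54.  20.]
top driver_grip 0.54 384 249 [ 357. -374.   12.]
top carton_mid 0.76 141 267 [295. 387.  22.]
scene sorter 0.96 281 253 [607.  24.   0.]
scene flap_hinge 0.94 281 219 [610.  19. 125.]
scene flap_bar 0.87 262 212 [623. -50. 191.]
scene drawer_left_front 0.83 270 205 [467.  91.  45.]
scene drawer_left_front 0.72 280 258 [657. -17.  45.]
scene drawer_right_front 0.56 222 223 [452. -63.  45.]
scene bottle_c_mid 0.45 235 206 [395.  18.  31.]
scene jar_mid 0.6 329 210 [654. 143. 122.]
scene tape_mid 0.67 209 318 [ 695. -253.   20.]
scene driver_grip 0.53 112 252 [ 340. -355.   12.]
scene carton_mid 0.7 308 152 [286. 399.  22.]
[ 1.08909695e-05  9.79191206e-01  2.02939849e-01 -1.60341976e-06] 1.2
```

View images.

Run:
```python
import cv2
a=cv2.imread('pics/top0.png')[100:290,120:420]; b=cv2.imread('pics/scene0.png')
cv2.imwrite('pics/a.png',cv2.resize(a,None,fx=2.6,fy=2.6,interpolation=cv2.INTER_CUBIC)); cv2.imwrite('pics/b.png',b)
```

```text
(no output)
```

View pics/a.png

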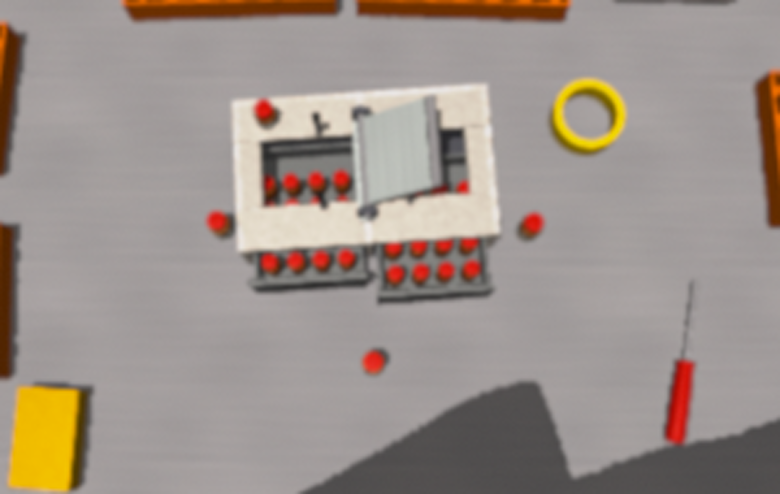

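View pics/b.png

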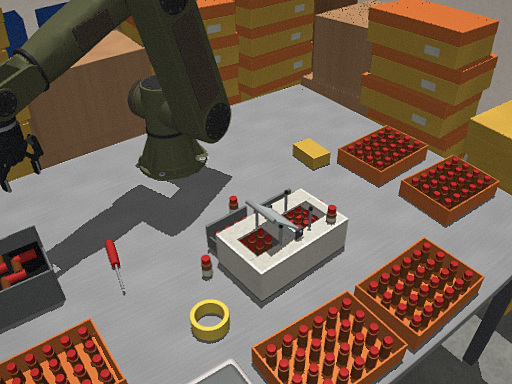

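```bash
cat > d.py <<'E'
from h import *
dep=np.load("pics/top0.npy"); cal=env.calibration("top")
P=np.full((384,512,3),np.nan)
for v in range(110,260):
    for u in range(140,400):
        if dep[v,u]>0: P[v,u]=at_depth(cal,u,v,dep[v,u])
np.save("pics/P.npy",P)
def sel(m): return P[m]
x,y,z=P[...,0],P[...,1],P[...,2]
m=(abs(z-100)<8)&(x>500)&(x<730)&(abs(y-15)<170)
r=cv2.minAreaRect(P[m][:,:2].astype(np.float32)); print("deck",r,np.median(z[m]),cv2.boxPoints(r).round())
m=(z>150)&(z<215)&(x>540)&(x<690)&(y<60)&(y>-120)
q=P[m]; c=np.median(q,0); print("leaf",c,m.sum()); u,s,vt=np.linalg.svd(q-q.mean(0)); print(q.mean(0).round(1),vt.round(3),s)
for n,y0,y1 in(("R",-110,0),("L",40,140)):
    for lo in (60,75):
        m=(z>lo)&(z<92)&(x>430)&(x<515)&(y>y0)&(y<y1); q=P[m]
        print(n,lo,m.sum(),np.percentile(q[:,0],[0,2,5]).round(),q[:,1].min().round(),q[:,1].max().round())
for n,(a,b) in dict(bc=(385,10),ba=(556,207),bb=(560,-190)).items():
    m=(z>45)&(z<75)&(np.hypot(x-a,y-b)<40); print(n,m.sum(),P[m].mean(0).round(),P[m].max(0).round())
R=cal["world_from_camera"]; print(np.array(R).round(3), cal["vertical_fov"])
E
python3 d.py
```

```text
deck ((610.9423217773438, 20.880157470703125), (181.92645263671875, 301.25128173828125), 4.290247917175293) 100.84251028390827 [[ 509.  164.]
 [ 532. -136.]
 [ 713. -123.]
 [ 690.  178.]]
leaf [613.3404566  -31.47712941 175.51172761] 740
[613.5 -31.4 175.7] [[-0.997 -0.078 -0.001]
 [ 0.057 -0.739  0.671]
 [ 0.053 -0.669 -0.742]] [797.64886459 606.59745813  50.42655667]
R 60 249 [461. 462. 463.] -110.0 -2.0
R 75 110 [461. 461. 463.] -110.0 -2.0
L 60 231 [473. 474. 474.] 40.0 139.0
L 75 99 [474. 474. 475.] 43.0 138.0
bc 53 [388.   9.  61.] [400.  21.  67.]
ba 53 [552. 197.  61.] [564. 209.  67.]
bb 55 [ 553. -180.   60.] [ 564. -168.   69.]
[[ 1.100000e-02 -9.830000e-01  1.820000e-01  3.311740e+02]
 [-1.000000e+00 -8.000000e-03  1.600000e-02  6.139000e+00]
 [-1.400000e-02 -1.830000e-01 -9.830000e-01  1.198202e+03]
 [ 0.000000e+00  0.000000e+00  0.000000e+00  1.000000e+00]] 54.11857408975489
```

```bash
python3 -m handwheel '[{"y":1,"x":0.515,"wz":-0.191,"claw":1},{"y":1,"x":0.515,"wz":-0.191,"claw":1},{"y":1,"x":0.515,"wz":-0.191,"claw":1},{"y":1,"x":0.515,"wz":-0.191,"claw":1},{"y":1,"x":0.515,"wz":-0.191,"claw":1},{"y":1,"x":0.515,"wz":-0.191,"claw":1},{"y":1,"x":0.515,"wz":-0.191,"claw":1},{"y":1,"x":0.515,"wz":-0.191,"claw":1},{"y":1,"x":0.515,"wz":-0.191,"claw":1},{"y":1,"x":0.515,"wz":-0.191,"claw":1},{"y":1,"x":0.515,"wz":-0.191,"claw":1},{"y":1,"x":0.515,"wz":-0.191,"claw":1},{"y":1,"x":0.515,"wz":-0.191,"claw":1},{"y":1,"x":0.515,"wz":-0.191,"claw":1},{"y":1,"x":0.515,"wz":-0.191,"claw":1},{"y":1,"x":0.515,"wz":-0.191,"claw":1},{"y":1,"x":0.515,"wz":-0.191,"claw":1},{"y":1,"x":0.515,"wz":-0.191,"claw":1},{"y":1,"x":0.515,"wz":-0.191,"claw":1},{"y":1,"x":0.515,"wz":-0.191,"claw":1}]' 40
python3 -c "
from h import *
print(np.array(env.calibration('wrist')['world_from_camera']).round(2)); s=env.read_state(); print(s['tcp_pos'],s['tool_rot'],s['joints'],s['ft_force'])"
```

```text
[[ 4.0000e-01 -8.7000e-01 -2.9000e-01  2.9290e+02]
 [-9.2000e-01 -3.8000e-01 -1.2000e-01 -4.7242e+02]
 [-0.0000e+00  3.1000e-01 -9.5000e-01  3.7450e+02]
 [ 0.0000e+00  0.0000e+00  0.0000e+00  1.0000e+00]]
[ 218.59704487 -504.673426    231.29654496] [ 1.08909695e-05  9.79191206e-01  2.02939849e-01 -1.60341976e-06] [-1.22864074e+00  2.99852863e-01  1.52102339e+00 -6.36650101e-06
  1.32069527e+00 -6.65614670e-02] [-0.45723308  0.74836526 -0.11957323]schema error: expected keys wx, wy, wz, x, y, z, claw
```

```bash
python3 -m handwheel '[{"wx":0,"wy":0,"z":0,"y":1,"x":0.515,"wz":-0.382,"claw":1},{"wx":0,"wy":0,"z":0,"y":1,"x":0.515,"wz":-0.382,"claw":1},{"wx":0,"wy":0,"z":0,"y":1,"x":0.515,"wz":-0.382,"claw":1},{"wx":0,"wy":0,"z":0,"y":1,"x":0.515,"wz":-0.382,"claw":1},{"wx":0,"wy":0,"z":0,"y":1,"x":0.515,"wz":-0.382,"claw":1},{"wx":0,"wy":0,"z":0,"y":1,"x":0.515,"wz":-0.382,"claw":1},{"wx":0,"wy":0,"z":0,"y":1,"x":0.515,"wz":-0.382,"claw":1},{"wx":0,"wy":0,"z":0,"y":1,"x":0.515,"wz":-0.382,"claw":1},{"wx":0,"wy":0,"z":0,"y":1,"x":0.515,"wz":-0.382,"claw":1},{"wx":0,"wy":0,"z":0,"y":1,"x":0.515,"wz":-0.382,"claw":1},{"wx":0.045,"wy":-0.6,"z":0,"y":1,"x":0.515,"wz":0,"claw":1},{"wx":0.045,"wy":-0.6,"z":0,"y":1,"x":0.515,"wz":0,"claw":1},{"wx":0.045,"wy":-0.6,"z":0,"y":1,"x":0.515,"wz":0,"claw":1},{"wx":0.045,"wy":-0.6,"z":0,"y":1,"x":0.515,"wz":0,"claw":1},{"wx":0.045,"wy":-0.6,"z":0,"y":1,"x":0.515,"wz":0,"claw":1},{"wx":0.045,"wy":-0.6,"z":0,"y":1,"x":0.515,"wz":0,"claw":1},{"wx":0.045,"wy":-0.6,"z":0,"y":1,"x":0.515,"wz":0,"claw":1},{"wx":0.045,"wy":-0.6,"z":0,"y":1,"x":0.515,"wz":0,"claw":1},{"wx":0.045,"wy":-0.6,"z":0,"y":1,"x":0.515,"wz":0,"claw":1},{"wx":0.045,"wy":-0.6,"z":0,"y":1,"x":0.515,"wz":0,"claw":1}]' 40
cat > s.py <<'E'
from h import *
from scipy.spatial.transform import Rotation as R
s=env.read_state(); q=s['tool_rot']; M=R.from_quat([q[1],q[2],q[3],q[0]]).as_matrix()
print("t",s['time_s'],"tcp",np.round(s['tcp_pos'],1),"F",np.round(s['ft_force'],1),"M",np.round(s['moment'],2),"open",s['opening'],"ff",s['finger_force'],"\nJ",np.round(s['joints'],2)); print(M.round(3))
E
python3 s.py
```

```text
time_s: 3.2
tcp_pos: [424.9, -103.9, 231.5]
tool_rot: [-0.01, 0.965, 0.036, 0.261]
ft_force: [0.2, -0.0, 0.8]
opening: 0.001
finger_force: 0.0
t 3.2 tcp [ 424.9 -103.9  231.5] F [ 0.2 -0.   0.8] M [ 0.02  0.2  -0.04] open 0.0010065936472148558 ff 0.0 
J [-0.47 -0.2   2.13  0.38  0.79  0.81]
[[ 0.862  0.075  0.502]
 [ 0.065 -0.997  0.037]
 [ 0.504  0.    -0.864]]
```

```bash
python3 -m handwheel '[{"wx":0,"wy":0,"wz":0,"x":0,"y":0.95,"z":-0.93,"claw":1},{"wx":0,"wy":0,"wz":0,"x":0,"y":0.95,"z":-0.93,"claw":1},{"wx":0,"wy":0,"wz":0,"x":0,"y":0,"z":-0.93,"claw":1},{"wx":0,"wy":0,"wz":0,"x":0,"y":0,"z":-0.93,"claw":1},{"wx":0,"wy":0,"wz":0,"x":0,"y":0,"z":-0.93,"claw":1},{"wx":0,"wy":0,"wz":0,"x":0,"y":0,"z":-0.93,"claw":1},{"wx":0,"wy":0,"wz":0,"x":0,"y":0,"z":-0.93,"claw":1},{"wx":0,"wy":0,"wz":0,"x":0,"y":0,"z":-0.93,"claw":1},{"wx":0,"wy":0,"wz":0,"x":0,"y":0,"z":-0.93,"claw":1},{"wx":0,"wy":0,"wz":0,"x":0,"y":0,"z":-0.93,"claw":1},{"wx":0,"wy":0,"wz":0,"x":0.5,"y":0.04,"z":0,"claw":1},{"wx":0,"wy":0,"wz":0,"x":0.5,"y":0.04,"z":0,"claw":1},{"wx":0,"wy":0,"wz":0,"x":0.5,"y":0.04,"z":0,"claw":1},{"wx":0,"wy":0,"wz":0,"x":0.3,"y":0.02,"z":0,"claw":1},{"wx":0,"wy":0,"wz":0,"x":0.3,"y":0.02,"z":0,"claw":1},{"wx":0,"wy":0,"wz":0,"x":0.3,"y":0.02,"z":0,"claw":1},{"wx":0,"wy":0,"wz":0,"x":0.3,"y":0.02,"z":0,"claw":1},{"wx":0,"wy":0,"wz":0,"x":0.3,"y":0.02,"z":0,"claw":1},{"wx":0,"wy":0,"wz":0,"x":0.3,"y":0.02,"z":0,"claw":1},{"wx":0,"wy":0,"wz":0,"x":0.3,"y":0.02,"z":0,"claw":1}]'
```

```text
time_s: 5.2
tcp_pos: [497.1, -61.4, 45.2]
tool_rot: [-0.01, 0.965, 0.036, 0.259]
ft_force: [-2.3, 0.4, 2.2]
opening: 0.004
finger_force: 1.1
```

```bash
python3 -m handwheel '[{"wx":0,"wy":0,"wz":0,"x":0.1,"y":0,"z":0,"claw":1},{"wx":0,"wy":0,"wz":0,"x":0.1,"y":0,"z":0,"claw":1},{"wx":0,"wy":0,"wz":0,"x":0.1,"y":0,"z":0,"claw":1},{"wx":0,"wy":0,"wz":0,"x":0.05,"y":0,"z":0,"claw":1}]'
python3 -m handwheel '[{"wx":0,"wy":0,"wz":0,"x":0.05,"y":0,"z":0,"claw":1},{"wx":0,"wy":0,"wz":0,"x":0.05,"y":0,"z":0,"claw":1}]'
```

```text
time_s: 5.6
tcp_pos: [503.6, -61.4, 45.2]
tool_rot: [-0.01, 0.965, 0.036, 0.259]
ft_force: [-2.1, 2.2, -0.2]
opening: 0.001
finger_force: 1.0
time_s: 5.8
tcp_pos: [505.6, -61.4, 45.2]
tool_rot: [-0.01, 0.965, 0.036, 0.259]
ft_force: [-1.7, 1.2, -0.6]
opening: 0.0
finger_force: 1.0
```

```bash
python3 -m handwheel '[{"wx":0,"wy":0,"wz":0,"x":0.05,"y":0,"z":0,"claw":1},{"wx":0,"wy":0,"wz":0,"x":0,"y":0,"z":0,"claw":1}]'
```

```text
time_s: 6.0
tcp_pos: [506.7, -61.5, 45.3]
tool_rot: [-0.01, 0.965, 0.036, 0.259]
ft_force: [-1.5, 0.1, -0.5]
opening: 0.003
finger_force: 0.6
```

```bash
python3 -m handwheel '[{"wx":0,"wy":0,"wz":0,"x":0.05,"y":0,"z":0,"claw":1},{"wx":0,"wy":0,"wz":0,"x":0.05,"y":0,"z":0,"claw":1}]'
```

```text
time_s: 6.2
tcp_pos: [508.7, -61.5, 45.3]
tool_rot: [-0.01, 0.965, 0.036, 0.259]
ft_force: [-2.4, 2.4, -0.1]
opening: 0.001
finger_force: 1.0
```

```bash
python3 -m handwheel '[{"wx":0,"wy":0,"wz":0,"x":0.05,"y":0,"z":0,"claw":1},{"wx":0,"wy":0,"wz":0,"x":0.05,"y":0,"z":0,"claw":1}]'
```

```text
time_s: 6.4
tcp_pos: [510.7, -61.4, 45.2]
tool_rot: [-0.01, 0.965, 0.036, 0.259]
ft_force: [-4.7, 1.5, 0.6]
opening: -0.003
finger_force: 2.7
```

```bash
python3 -m handwheel '[{"wx":0,"wy":0,"wz":0,"x":0.04,"y":0,"z":0,"claw":1},{"wx":0,"wy":0,"wz":0,"x":0,"y":0,"z":0,"claw":1}]'
```

```text
time_s: 6.6
tcp_pos: [510.9, -61.4, 45.1]
tool_rot: [-0.01, 0.965, 0.036, 0.259]
ft_force: [-12.6, 1.3, 7.4]
opening: -0.003
finger_force: 6.2
```

```bash
python3 -m handwheel '[{"wx":0,"wy":0,"wz":0,"x":0.05,"y":0,"z":0,"claw":1},{"wx":0,"wy":0,"wz":0,"x":0,"y":0,"z":0,"claw":1}]'
```

```text
time_s: 6.8
tcp_pos: [511.1, -61.3, 44.9]
tool_rot: [-0.01, 0.965, 0.036, 0.258]
ft_force: [-25.5, -0.6, 17.2]
opening: -0.0
finger_force: 12.8
```

```bash
python3 -m handwheel '[{"wx":0,"wy":0,"wz":0,"x":-0.9,"y":0,"z":0.1,"claw":1},{"wx":0,"wy":0,"wz":0,"x":-0.9,"y":0,"z":0.6,"claw":1},{"wx":0,"wy":0,"wz":0,"x":-0.9,"y":0,"z":0.6,"claw":1},{"wx":0,"wy":0,"wz":0,"x":-0.9,"y":0,"z":0.7,"claw":1},{"wx":0,"wy":0,"wz":0,"x":0,"y":0.93,"z":0,"claw":1},{"wx":0,"wy":0,"wz":0,"x":0,"y":0.93,"z":0,"claw":1},{"wx":0,"wy":0,"wz":0,"x":0,"y":0.93,"z":0,"claw":1},{"wx":0,"wy":0,"wz":0,"x":0,"y":0.93,"z":0,"claw":1},{"wx":0,"wy":0,"wz":0,"x":0,"y":0.93,"z":0,"claw":1},{"wx":0,"wy":0,"wz":0,"x":0,"y":0.93,"z":0,"claw":1},{"wx":0,"wy":0,"wz":0,"x":0,"y":0.93,"z":0,"claw":1},{"wx":0,"wy":0,"wz":0,"x":0,"y":0.93,"z":0,"claw":1},{"wx":0,"wy":0,"wz":0,"x":0,"y":0,"z":-1,"claw":1},{"wx":0,"wy":0,"wz":0,"x":0,"y":0,"z":-1,"claw":1},{"wx":0,"wy":0,"wz":0,"x":0.4,"y":0,"z":0,"claw":1},{"wx":0,"wy":0,"wz":0,"x":0.5,"y":0.03,"z":0,"claw":1},{"wx":0,"wy":0,"wz":0,"x":0.5,"y":0.03,"z":0,"claw":1},{"wx":0,"wy":0,"wz":0,"x":0.4,"y":0.02,"z":0,"claw":1},{"wx":0,"wy":0,"wz":0,"x":0.3,"y":0.02,"z":0,"claw":1},{"wx":0,"wy":0,"wz":0,"x":0.2,"y":0.02,"z":0,"claw":1}]'
```

```text
time_s: 8.8
tcp_pos: [487.1, 89.7, 45.6]
tool_rot: [-0.01, 0.965, 0.036, 0.26]
ft_force: [-1.5, -0.4, 2.4]
opening: -0.001
finger_force: 1.1
```

```bash
python3 -m handwheel '[{"wx":0,"wy":0,"wz":0,"x":0.15,"y":0,"z":0,"claw":1},{"wx":0,"wy":0,"wz":0,"x":0.1,"y":0,"z":0,"claw":1},{"wx":0,"wy":0,"wz":0,"x":0.1,"y":0,"z":0,"claw":1},{"wx":0,"wy":0,"wz":0,"x":0.05,"y":0,"z":0,"claw":1},{"wx":0,"wy":0,"wz":0,"x":0.05,"y":0,"z":0,"claw":1}]'
```

```text
time_s: 9.3
tcp_pos: [495.3, 89.8, 45.2]
tool_rot: [-0.01, 0.965, 0.036, 0.259]
ft_force: [-2.4, 1.8, -0.0]
opening: 0.001
finger_force: 1.0
```

```bash
python3 -m handwheel '[{"wx":0,"wy":0,"wz":0,"x":0.05,"y":0,"z":0,"claw":1},{"wx":0,"wy":0,"wz":0,"x":0.05,"y":0,"z":0,"claw":1}]'
```

```text
time_s: 9.5
tcp_pos: [497.4, 89.8, 45.2]
tool_rot: [-0.01, 0.965, 0.036, 0.259]
ft_force: [-3.1, 2.3, -0.0]
opening: -0.001
finger_force: 1.0
```

```bash
python3 -m handwheel '[{"wx":0,"wy":0,"wz":0,"x":0.05,"y":0,"z":0,"claw":1},{"wx":0,"wy":0,"wz":0,"x":0,"y":0,"z":0,"claw":1}]'
```

```text
time_s: 9.7
tcp_pos: [498.5, 89.7, 45.2]
tool_rot: [-0.01, 0.965, 0.036, 0.259]
ft_force: [-0.3, 0.3, 0.0]
opening: 0.0
finger_force: 0.4
```

```bash
python3 -m handwheel '[{"wx":0,"wy":0,"wz":0,"x":0.05,"y":0,"z":0,"claw":1},{"wx":0,"wy":0,"wz":0,"x":0,"y":0,"z":0,"claw":1}]'
```

```text
time_s: 9.9
tcp_pos: [499.2, 89.7, 45.1]
tool_rot: [-0.01, 0.965, 0.036, 0.259]
ft_force: [-4.4, 0.8, 2.2]
opening: -0.002
finger_force: 2.2
```

```bash
python3 -m handwheel '[{"wx":0,"wy":0,"wz":0,"x":0.05,"y":0,"z":0,"claw":1},{"wx":0,"wy":0,"wz":0,"x":0,"y":0,"z":0,"claw":1}]'
```

```text
time_s: 10.1
tcp_pos: [499.5, 89.8, 45.0]
tool_rot: [-0.01, 0.965, 0.037, 0.258]
ft_force: [-14.4, 0.3, 10.4]
opening: 0.0
finger_force: 7.4
```

```bash
python3 -m handwheel '[{"wx":0,"wy":0,"wz":0,"x":-1,"y":0,"z":0.1,"claw":1},{"wx":0,"wy":0,"wz":0,"x":-1,"y":0,"z":0.1,"claw":1},{"wx":0,"wy":0,"wz":0,"x":-1,"y":0,"z":0.1,"claw":1},{"wx":-0.045,"wy":0.6,"wz":0,"x":0,"y":0,"z":1,"claw":1},{"wx":-0.045,"wy":0.6,"wz":0,"x":0,"y":-1,"z":1,"claw":1},{"wx":-0.045,"wy":0.6,"wz":0,"x":0,"y":-1,"z":1,"claw":1},{"wx":-0.045,"wy":0.6,"wz":0,"x":0,"y":-1,"z":1,"claw":1},{"wx":-0.045,"wy":0.6,"wz":0,"x":0,"y":-1,"z":1,"claw":1},{"wx":-0.045,"wy":0.6,"wz":0,"x":0,"y":-1,"z":1,"claw":1},{"wx":-0.045,"wy":0.6,"wz":0,"x":0,"y":-1,"z":1,"claw":1},{"wx":-0.045,"wy":0.6,"wz":0,"x":0,"y":-1,"z":1,"claw":1},{"wx":-0.045,"wy":0.6,"wz":0,"x":0,"y":-1,"z":1,"claw":1},{"wx":-0.045,"wy":0.6,"wz":0,"x":0,"y":-1,"z":1,"claw":1},{"wx":0.97,"wy":0.073,"wz":0,"x":0,"y":-0.4,"z":0.5,"claw":0.5},{"wx":0.97,"wy":0.073,"wz":0,"x":0,"y":-0.4,"z":0.5,"claw":0.5},{"wx":0.97,"wy":0.073,"wz":0,"x":0,"y":-0.4,"z":0.5,"claw":0.5},{"wx":0.97,"wy":0.073,"wz":0,"x":0,"y":-0.4,"z":0.5,"claw":0.5},{"wx":0.97,"wy":0.073,"wz":0,"x":0,"y":-0.4,"z":0.5,"claw":0.3},{"wx":0.97,"wy":0.073,"wz":0,"x":0,"y":-0.4,"z":0.5,"claw":0.3},{"wx":0.97,"wy":0.073,"wz":0,"x":0,"y":-0.4,"z":0.5,"claw":0.3}]'; python3 s.py
```

```text
time_s: 12.1
tcp_pos: [440.5, -147.0, 322.0]
tool_rot: [-0.294, 0.955, 0.036, -0.01]
ft_force: [0.1, 0.1, -0.6]
opening: 0.697
finger_force: 0.0
t 12.1 tcp [ 440.5 -147.   322. ] F [ 0.1  0.1 -0.6] M [-0.25 -0.01  0.03] open 0.6973355098708615 ff 0.0 
J [-0.63  0.23  1.5   0.46  1.8   0.88]
[[ 0.997  0.063 -0.041]
 [ 0.075 -0.825  0.561]
 [ 0.001 -0.562 -0.827]]
```

```bash
python3 -m handwheel '[{"wx":0.97,"wy":0.073,"wz":0,"x":1,"y":0,"z":0,"claw":0.3},{"wx":0.97,"wy":0.073,"wz":0,"x":1,"y":0,"z":0,"claw":0.3},{"wx":0.97,"wy":0.073,"wz":0,"x":1,"y":0,"z":0,"claw":0.3},{"wx":0,"wy":0,"wz":0,"x":1,"y":0,"z":0,"claw":0.3},{"wx":0,"wy":0,"wz":0,"x":1,"y":0,"z":0,"claw":0.3},{"wx":0,"wy":0,"wz":0,"x":1,"y":0,"z":0,"claw":0.3},{"wx":0,"wy":0,"wz":0,"x":1,"y":0,"z":0,"claw":0.3},{"wx":0,"wy":0,"wz":0,"x":1,"y":0,"z":0,"claw":0.3},{"wx":0,"wy":0,"wz":0,"x":1,"y":0,"z":0,"claw":0.3},{"wx":0,"wy":0,"wz":0,"x":0,"y":0.5,"z":-1,"claw":0.3},{"wx":0,"wy":0,"wz":0,"x":0,"y":0.5,"z":-1,"claw":0.3},{"wx":0,"wy":0,"wz":0,"x":0,"y":0.5,"z":-1,"claw":0.3},{"wx":0,"wy":0,"wz":0,"x":0,"y":0.5,"z":-1,"claw":0.3},{"wx":0,"wy":0,"wz":0,"x":0,"y":0,"z":0,"claw":0.3}]'; python3 s.py
cat > w.py <<'E'
from h import *; import sys
im,dep=env.snapshot("wrist"); cal=env.calibration("wrist"); n=sys.argv[1]; cv2.imwrite(f"pics/{n}.png",im); np.save(f"pics/{n}.npy",dep)
T=np.array(cal["world_from_camera"]); print(T.round(3))
for l in ("flap_bar","flap_hinge"):
    for r in env.pinpoint(l,"wrist")[:2]:
        u,v=r["centre"][0]*512,r["centre"][1]*384; print(l,r["confidence"],u,v,dep[int(v),int(u)],at_depth(cal,u,v,dep[int(v),int(u)]).round(1))
P=np.array([[at_depth(cal,u,v,dep[v,u]) if dep[v,u]>0 else [np.nan]*3 for u in range(512)] for v in range(384)]); np.save(f"pics/{n}P.npy",P)
E
python3 w.py w1
```

```text
time_s: 13.5
tcp_pos: [619.9, -105.3, 238.8]
tool_rot: [-0.412, 0.91, 0.034, -0.017]
ft_force: [-0.9, 0.5, -0.6]
opening: 0.7
finger_force: 0.0
t 13.5 tcp [ 619.9 -105.3  238.8] F [-0.9  0.5 -0.6] M [-0.32 -0.03  0.  ] open 0.6998354165805051 ff 0.0 
J [-0.48  0.69  1.12  0.71  1.8   1.01]
[[ 0.997  0.047 -0.059]
 [ 0.076 -0.658  0.75 ]
 [-0.004 -0.752 -0.659]]
[[ 4.80000e-02 -9.29000e-01 -3.66000e-01  7.09194e+02]
 [-6.58000e-01 -3.05000e-01  6.88000e-01 -2.06455e+02]
 [-7.51000e-01  2.08000e-01 -6.27000e-01  3.35350e+02]
 [ 0.00000e+00  0.00000e+00  0.00000e+00  1.00000e+00]]
flap_bar 0.63 259.6864 197.18399999999997 221.38855 [623.  -55.8 197.8]
flap_hinge 0.87 258.9184 168.6912 214.71172 [647.  -52.9 197.6]
```

View pics/w1.png

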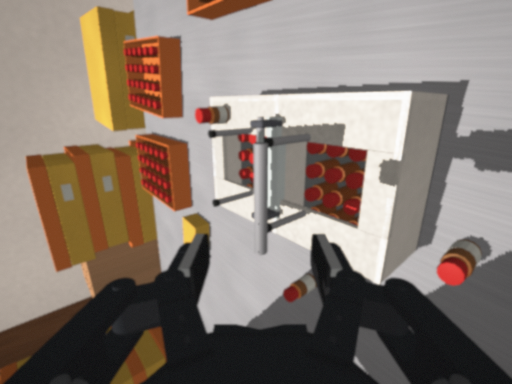

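```bash
python3 -m handwheel '[{"wx":0,"wy":0,"wz":0,"x":-0.03,"y":0.375,"z":-0.33,"claw":0.3},{"wx":0,"wy":0,"wz":0,"x":-0.03,"y":0.375,"z":-0.33,"claw":0.3},{"wx":0,"wy":0,"wz":0,"x":-0.03,"y":0.375,"z":-0.33,"claw":0.3},{"wx":0,"wy":0,"wz":0,"x":-0.03,"y":0.375,"z":-0.33,"claw":0.3},{"wx":0,"wy":0,"wz":0,"x":-0.03,"y":0.375,"z":-0.33,"claw":0.3},{"wx":0,"wy":0,"wz":0,"x":-0.03,"y":0.375,"z":-0.33,"claw":0.3},{"wx":0,"wy":0,"wz":0,"x":-0.03,"y":0.375,"z":-0.33,"claw":0.3},{"wx":0,"wy":0,"wz":0,"x":-0.03,"y":0.375,"z":-0.33,"claw":0.3},{"wx":0,"wy":0,"wz":0,"x":-0.03,"y":0.375,"z":-0.33,"claw":0.3},{"wx":0,"wy":0,"wz":0,"x":0,"y":0,"z":0,"claw":0.3}]' 30; python3 s.py; python3 w.py w2
```

```text
time_s: 14.65
tcp_pos: [614.7, -37.7, 180.9]
tool_rot: [-0.412, 0.91, 0.034, -0.016]
ft_force: [0.5, -0.3, -0.4]
opening: 0.703
finger_force: 0.0
t 14.65 tcp [614.7 -37.7 180.9] F [ 0.5 -0.3 -0.4] M [-0.29 -0.    0.05] open 0.7028827527998494 ff 0.0 
J [-0.39  0.68  1.28  0.74  1.63  0.97]
[[ 0.997  0.049 -0.058]
 [ 0.076 -0.658  0.749]
 [-0.001 -0.751 -0.66 ]]
[[ 4.90000e-02 -9.29000e-01 -3.66000e-01  7.03700e+02]
 [-6.59000e-01 -3.05000e-01  6.88000e-01 -1.38623e+02]
 [-7.51000e-01  2.07000e-01 -6.27000e-01  2.76335e+02]
 [ 0.00000e+00  0.00000e+00  0.00000e+00  1.00000e+00]]
flap_bar 0.6 261.888 256.0896 136.03462 [622.7 -56.1 197.1]
flap_hinge 0.65 261.0176 196.416 127.030716 [654.7 -52.6 196.8]
```

View pics/w2.png

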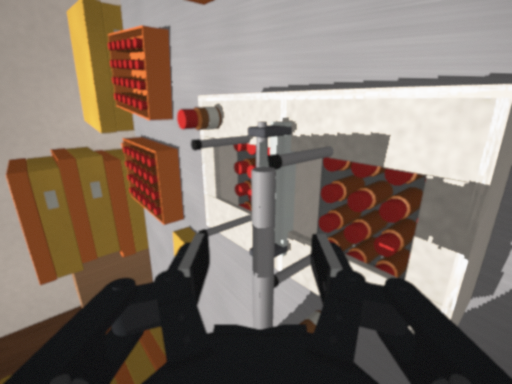

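```bash
python3 -m handwheel '[{"wx":0,"wy":0,"wz":0,"x":0,"y":0,"z":0,"claw":0.6},{"wx":0,"wy":0,"wz":0,"x":0,"y":0,"z":0,"claw":0.8},{"wx":0,"wy":0,"wz":0,"x":0,"y":0,"z":0,"claw":1},{"wx":0,"wy":0,"wz":0,"x":0,"y":0,"z":0,"claw":1},{"wx":0,"wy":0,"wz":0,"x":0,"y":0,"z":0,"claw":1},{"wx":0,"wy":0,"wz":0,"x":0,"y":0,"z":0,"claw":1},{"wx":0,"wy":0,"wz":0,"x":0,"y":0,"z":0,"claw":1},{"wx":0,"wy":0,"wz":0,"x":0,"y":0,"z":0,"claw":1}]' 35; python3 s.py
```

```text
time_s: 15.6
tcp_pos: [615.1, -39.0, 182.0]
tool_rot: [-0.411, 0.911, 0.034, -0.015]
ft_force: [0.2, -4.7, 2.7]
opening: 0.125
finger_force: 34.4
t 15.6 tcp [615.1 -39.  182. ] F [ 0.2 -4.7  2.7] M [-0.62  0.04  0.07] open 0.12494569669371765 ff 34.38541352748871 
J [-0.39  0.68  1.28  0.74  1.64  0.97]
[[ 0.997  0.05  -0.056]
 [ 0.075 -0.659  0.748]
 [ 0.001 -0.75  -0.661]]
```

```bash
python3 -c "
import numpy as np
t=np.radians(np.linspace(-46.5,0,21));Y=82.8*np.sin(t);Z=82.8*np.cos(t)
for a,b in zip(np.diff(Y)/20,np.diff(Z)/20): print(round(-.075*a,3),round(.997*a,3),round(b,3))"
```

```text
-0.009 0.118 0.119
-0.009 0.122 0.115
-0.01 0.127 0.11
-0.01 0.131 0.104
-0.01 0.135 0.099
-0.01 0.139 0.093
-0.011 0.143 0.087
-0.011 0.146 0.082
-0.011 0.15 0.076
-0.011 0.153 0.069
-0.012 0.155 0.063
-0.012 0.158 0.057
-0.012 0.16 0.05
-0.012 0.162 0.044
-0.012 0.163 0.037
-0.012 0.165 0.031
-0.012 0.166 0.024
-0.013 0.167 0.017
-0.013 0.167 0.01
-0.013 0.167 0.003
```

```bash
python3 -m handwheel '[{"wx":-0.485,"wy":-0.036,"wz":0,"x":-0.009,"y":0.118,"z":0.119,"claw":1},{"wx":-0.485,"wy":-0.036,"wz":0,"x":-0.009,"y":0.122,"z":0.115,"claw":1},{"wx":-0.485,"wy":-0.036,"wz":0,"x":-0.01,"y":0.127,"z":0.11,"claw":1},{"wx":-0.485,"wy":-0.036,"wz":0,"x":-0.01,"y":0.131,"z":0.104,"claw":1},{"wx":-0.485,"wy":-0.036,"wz":0,"x":-0.01,"y":0.135,"z":0.099,"claw":1}]'
```

```text
time_s: 16.1
tcp_pos: [614.1, -26.2, 193.5]
tool_rot: [-0.312, 0.949, 0.036, -0.011]
ft_force: [-0.9, -3.4, 3.9]
opening: 0.126
finger_force: 34.4
```

```bash
python3 -m handwheel '[{"wx":-0.485,"wy":-0.036,"wz":0,"x":-0.01,"y":0.139,"z":0.093,"claw":1},{"wx":-0.485,"wy":-0.036,"wz":0,"x":-0.011,"y":0.143,"z":0.087,"claw":1},{"wx":-0.485,"wy":-0.036,"wz":0,"x":-0.011,"y":0.146,"z":0.082,"claw":1},{"wx":-0.485,"wy":-0.036,"wz":0,"x":-0.011,"y":0.15,"z":0.076,"claw":1},{"wx":-0.485,"wy":-0.036,"wz":0,"x":-0.011,"y":0.153,"z":0.069,"claw":1}]'
```

```text
time_s: 16.6
tcp_pos: [613.0, -11.4, 202.0]
tool_rot: [-0.21, 0.977, 0.037, -0.008]
ft_force: [-3.6, -3.6, 6.1]
opening: 0.121
finger_force: 34.6
```

```bash
python3 -m handwheel '[{"wx":-0.485,"wy":-0.036,"wz":0,"x":-0.012,"y":0.155,"z":0.063,"claw":1},{"wx":-0.485,"wy":-0.036,"wz":0,"x":-0.012,"y":0.158,"z":0.057,"claw":1},{"wx":-0.485,"wy":-0.036,"wz":0,"x":-0.012,"y":0.16,"z":0.05,"claw":1},{"wx":-0.485,"wy":-0.036,"wz":0,"x":-0.012,"y":0.162,"z":0.044,"claw":1},{"wx":-0.485,"wy":-0.036,"wz":0,"x":-0.012,"y":0.163,"z":0.037,"claw":1}]'
```

```text
time_s: 17.1
tcp_pos: [611.8, 4.8, 207.4]
tool_rot: [-0.105, 0.994, 0.038, -0.004]
ft_force: [-3.7, -1.3, 9.4]
opening: 0.124
finger_force: 34.8
```

```bash
python3 -m handwheel '[{"wx":-0.485,"wy":-0.036,"wz":0,"x":-0.012,"y":0.165,"z":0.031,"claw":1},{"wx":-0.485,"wy":-0.036,"wz":0,"x":-0.012,"y":0.166,"z":0.024,"claw":1},{"wx":-0.485,"wy":-0.036,"wz":0,"x":-0.013,"y":0.167,"z":0.017,"claw":1},{"wx":-0.485,"wy":-0.036,"wz":0,"x":-0.013,"y":0.167,"z":0.01,"claw":1},{"wx":-0.485,"wy":-0.036,"wz":0,"x":-0.013,"y":0.167,"z":0.003,"claw":1},{"wx":0,"wy":0,"wz":0,"x":0,"y":0,"z":0,"claw":1},{"wx":0,"wy":0,"wz":0,"x":0,"y":0,"z":0,"claw":1},{"wx":0,"wy":0,"wz":0,"x":0,"y":0,"z":0,"claw":1}]'; python3 s.py; python3 w.py w3
python3 - <<'E'
from h import *
from scipy.spatial import cKDTree
for cam in("scene","top"):
    im,dep=env.snapshot(cam); cv2.imwrite(f"pics/{cam}1.png",im); np.save(f"pics/{cam}1.npy",dep); cal=env.calibration(cam)
    for n,z in dict(flap_bar=225,flap_hinge=125).items():
        for r in env.pinpoint(n,cam)[:2]:
            u,v=r["centre"]; u*=512;v*=384
            print(cam,n,round(r["confidence"],2),int(u),int(v),at_z(cal,u,v,z).round())
b=cv2.imread('pics/scene1.png')[150:330,150:400]; cv2.imwrite('pics/b1.png',cv2.resize(b,None,fx=3,fy=3,interpolation=cv2.INTER_CUBIC))
E
```

```text
time_s: 17.9
tcp_pos: [610.6, 21.8, 209.4]
tool_rot: [-0.0, 0.999, 0.038, 0.0]
ft_force: [-5.9, 1.0, 13.6]
opening: 0.122
finger_force: 35.2
t 17.9 tcp [610.6  21.8 209.4] F [-5.9  1.  13.6] M [ 0.3   0.9  -0.01] open 0.1216098692400004 ff 35.16953408718109 
J [-0.02  0.45  1.36  0.    1.32  1.47]
[[ 0.997  0.076  0.001]
 [ 0.076 -0.997  0.   ]
 [ 0.001 -0.    -1.   ]]
[[ 7.50000e-02 -9.47000e-01 -3.11000e-01  6.91109e+02]
 [-9.97000e-01 -7.10000e-02 -2.30000e-02  2.81160e+01]
 [-0.00000e+00  3.12000e-01 -9.50000e-01  3.52664e+02]
 [ 0.00000e+00  0.00000e+00  0.00000e+00  1.00000e+00]]
flap_bar 0.83 258.9184 256.01279999999997 138.65904 [615.4  22.9 231.6]
flap_hinge 0.63 256.7168 196.18560000000002 128.60413 [648.4  26.4 231.3]
flap_hinge 0.47 130.2016 125.10719999999999 203.3779 [668.4 127.1 143.7]
scene flap_bar 0.88 282 190 [621.  12. 225.]
scene flap_hinge 0.57 280 218 [605.  18. 125.]
```

View pics/b1.png

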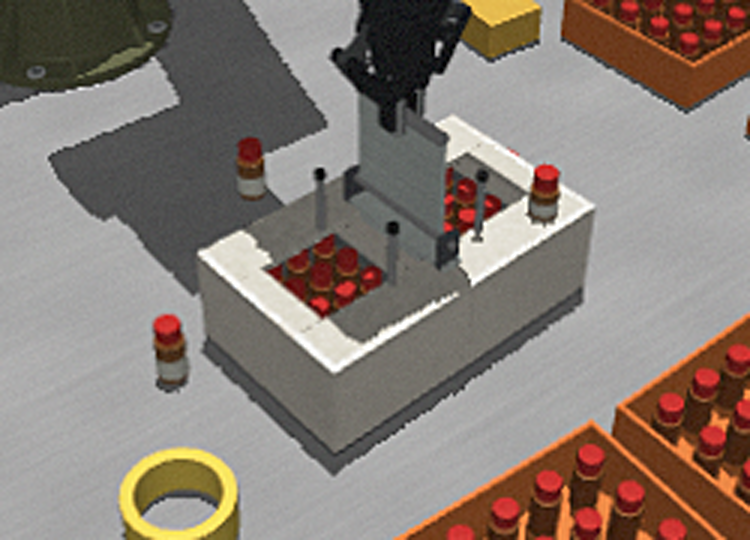

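View pics/w3.png

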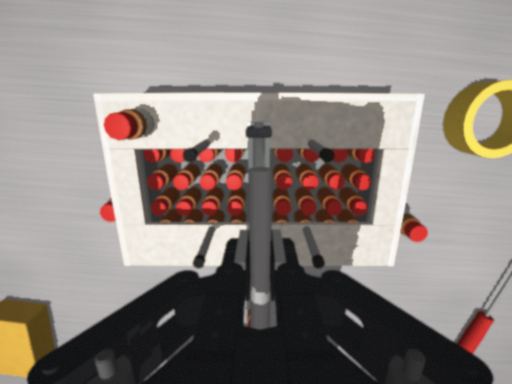

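Run:
```python
import numpy as np,cv2
P=np.load('pics/w3P.npy'); x,y,z=P[...,0],P[...,1],P[...,2]
m=(abs(z-100)<10)&(abs(x-620)<140)&(abs(y-20)<200)
print(np.nanmedian(z[m]))
r=cv2.minAreaRect(P[m][:,:2].astype(np.float32)); print(r)
a=np.radians(4.3); X=np.array([np.cos(a),np.sin(a)]);Yv=np.array([-X[1],X[0]])
o=np.array([611,21.]); s=(P[...,:2]-o)@X; t=(P[...,:2]-o)@Yv
# per-row deck side edges
v=[]
for row in range(105,260,10):
    k=np.where(m[row])[0]
    if len(k)>40: v.append((row,t[row,k[0]],t[row,k[-1]],(t[row,k[0]]+t[row,k[-1]])/2))
print(np.round(v,1))
b=np.zeros_like(m); b[172:235,235:290]=True; b&=(z>215)&(z<240)
for row in range(175,232,8):
    k=np.where(b[row])[0]; print(row,k[[0,-1]],t[row,k[[0,-1]]].round(1),t[row,k].mean().round(2),z[row,k].max().round(1),s[row,k].mean().round())
h=np.zeros_like(m); h[138:168,240:280]=True
for row in (128,132,145,155,165):
    print(row,np.round(z[row,244:276:3]),np.round(t[row,244:276:3],1))
D=[((z>150)&(z<172)&(abs(t-c)<35)) for c in(-55,55)]
for d in D: print(d.sum(), t[d].mean() if d.any() else 0,s[d].mean())
```

```text
100.5982789940609
((610.4933471679688, 23.082565307617188), (180.3299102783203, 301.4504089355469), 4.299520492553711)
[[ 105.   151.9 -146.8    2.5]
 [ 115.   152.5 -147.     2.8]
 [ 125.   152.6 -147.8    2.4]
 [ 135.   151.7 -146.6    2.5]
 [ 145.   152.2 -147.2    2.5]
 [ 155.   152.  -146.8    2.6]
 [ 165.   151.8 -147.     2.4]
 [ 175.   151.4 -146.8    2.3]
 [ 185.   151.6 -147.5    2.1]
 [ 195.   150.9 -147.3    1.8]
 [ 205.   151.6 -146.7    2.5]
 [ 215.   151.4 -146.9    2.3]
 [ 225.   151.3 -147.3    2. ]
 [ 235.   152.1 -146.9    2.6]
 [ 245.   151.1 -146.6    2.3]
 [ 255.   152.1 -146.3    2.9]]
175 [248 271] [ 6.9 -4.4] 1.24 231.9 48.0
183 [248 271] [ 7.  -4.4] 1.25 231.7 44.0
191 [248 271] [ 7.  -4.5] 1.25 232.3 40.0
199 [248 271] [ 7.1 -4.6] 1.02 232.1 36.0
207 [248 271] [ 7.2 -4.7] 1.25 231.8 31.0
215 [249 271] [ 6.6 -4.7] 0.99 232.2 27.0
223 [249 270] [ 6.7 -4.1] 1.26 231.8 23.0
231 [239 280] [ 13.  -10.4] 1.26 232.6 15.0
128 [101. 134. 132. 133. 132. 134. 133. 132. 131. 100. 101.] [ 15.8  11.4   9.1   6.6   4.2   1.8  -0.7  -3.1  -5.6  -9.3 -12.1]
132 [100. 133. 133. 134. 133. 134. 135. 134. 133. 132. 101.] [ 15.9  11.5   9.1   6.6   4.2   1.8  -0.7  -3.1  -5.6  -8.  -12.1]
145 [100. 101. 106. 129. 148. 147. 130. 106. 107.  99. 100.] [ 16.1  13.2  10.2   6.8   4.    1.7  -0.7  -3.7  -6.5  -9.6 -12.4]
155 [ 12.  10. 106. 127. 189. 190. 190. 107. 107.  10.  11.] [ 21.6  17.8  10.3   7.    3.5   1.6  -0.3  -3.8  -6.6 -13.5 -17.4]
165 [ 12.  10. 107. 128. 218. 219. 218. 107. 106.  11.  10.] [ 21.9  18.   10.4   7.    3.1   1.5  -0.   -3.8  -6.7 -13.6 -17.7]
381 -46.90140024749453 1.9380956093374222
376 52.09734228475572 2.6301864358314697
```

```bash
python3 -m handwheel '[{"wx":0,"wy":0,"wz":0,"x":-0.02,"y":0.03,"z":0.03,"claw":1},{"wx":0,"wy":0,"wz":0,"x":-0.02,"y":0.03,"z":0.03,"claw":1},{"wx":0,"wy":0,"wz":0,"x":0,"y":0,"z":0,"claw":1},{"wx":0,"wy":0,"wz":0,"x":0,"y":0,"z":0,"claw":1},{"wx":0,"wy":0,"wz":0,"x":0,"y":0,"z":0,"claw":1},{"wx":0,"wy":0,"wz":0,"x":0,"y":0,"z":0,"claw":1}]'; python3 w.py w4
python3 - <<'E'
from h import *
P=np.load('pics/w4P.npy'); x,y,z=P[...,0],P[...,1],P[...,2]
a=np.radians(4.3); X=np.array([np.cos(a),np.sin(a)]);Yv=np.array([-X[1],X[0]]); o=np.array([611,21.]); t=(P[...,:2]-o)@Yv; s=(P[...,:2]-o)@X
m=(abs(z-100)<10)&(abs(x-620)<140)&(abs(y-20)<200)
c=[]
for r in range(105,260,3):
    k=np.where(m[r])[0]; c.append((t[r,k[0]]+t[r,k[-1]])/2)
print("deck",np.mean(c))
print("posts",np.mean([t[(z>150)&(z<172)&(abs(t-q)<35)].mean() for q in(-50,50)]))
b=[]
for r in range(172,225):
    k=240+np.where(z[r,240:280]>215)[0]; b.append((t[r,k].max()+t[r,k].min())/2)
print("bar",np.mean(b))
# both drawers: front points from the top picture
im,dep=env.snapshot("top"); cal=env.calibration("top")
for n,y0,y1 in(("R",-120,0),("L",40,140)):
    q=np.array([at_depth(cal,u,v,dep[v,u]) for v in range(150,240) for u in range(190,330) if dep[v,u]>0])
    tt=(q[:,:2]-o)@Yv; ss=(q[:,:2]-o)@X; k=(q[:,2]>60)&(q[:,2]<90)&(tt>y0)&(tt<y1)&(ss>-190)&(ss<-85); print(n,k.sum(),ss[k].min() if k.any() else None)
E
python3 s.py
```

```text
time_s: 18.95
tcp_pos: [610.3, 22.8, 209.4]
tool_rot: [-0.0, 0.999, 0.038, 0.001]
ft_force: [5.4, 1.2, 3.6]
opening: 0.13
finger_force: 34.5
[[ 7.50000e-02 -9.48000e-01 -3.11000e-01  6.90769e+02]
 [-9.97000e-01 -7.10000e-02 -2.30000e-02  2.91460e+01]
 [-0.00000e+00  3.11000e-01 -9.50000e-01  3.52827e+02]
 [ 0.00000e+00  0.00000e+00  0.00000e+00  1.00000e+00]]
flap_bar 0.87 259.3792 256.704 139.1362 [614.6  23.7 231.4]
flap_bar 0.74 256.3072 196.30079999999998 129.26805 [647.9  27.6 230.9]
flap_hinge 0.75 259.4816 193.9968 127.08253 [649.7  26.2 232.6]
deck 2.2454909512714134
posts 2.642779516471645
bar 2.297077645584167
R 58 -100.80912881753288
L 16 -98.82307835139696
t 19.15 tcp [610.3  22.8 209.5] F [5.6 1.5 3.8] M [ 0.3  -0.79  0.02] open 0.12415759311618763 ff 34.47532653808594 
J [-0.02  0.45  1.36  0.    1.32  1.47]
[[ 0.997  0.075  0.002]
 [ 0.075 -0.997  0.001]
 [ 0.002 -0.    -1.   ]]
```

```bash
python3 -c "
from rig import env
print(env.close_job())"
```

```text
the job is handed in; nothing more can be done
None
```

I handed the job in after about 19 of the 64 seconds. Both drawers are pushed to their stops. The gripper is holding the flap's bar steady (about 34 N) upright over its hinge, to within about 0.3 mm at the bar. No bystander was touched or seen out of place.

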